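Make up the roast kit and the dressing kit

TASK

Make up two cooking kits from the things standing in the middle of the worktop: the roast kit (garlic bulb, wind-up timer and the spice jar that has been taken out of the row at the back) goes into the long caddy with three wells, and the dressing kit (lemon and ramekin) into the shorter caddy with two wells. Set every thing upright, the lemon lying on its side, down in the well cut to its shape and size so that it rests on the well's floor. Leave the matchbox and the salt cellar where they stand.

Things in the scene. Friction and masses are not known exactly. Their poses are not given: they have to be found in the camera images.
- roast_caddy: Dark wooden caddy, fixed: board 284 x 104 x 14 mm, cork-lined wells 9 mm deep (floor at height 5 mm, board top 14), steel bail 32 mm high across each end. Origin: centre of its underside; x along the row of wells, z up. Wells at y = 0: spice jar, round 58 mm, x = -94 mm; garlic, round 78, x = -16; timer, oblong 92 (x) by 78, x = +79. About 8 mm play all round; keep fingertips above the board top.
- dressing_caddy: Dark wooden caddy, fixed: board 228 x 108 x 14 mm, cork-lined wells 9 mm deep (floor at height 5 mm, board top 14), steel bail 32 mm high across each end. Origin: centre of its underside; x along the row of wells, z up. Wells at y = 0: ramekin, round 84 mm, x = -54 mm; lemon, oblong 96 (x) by 74, x = +48. About 8 mm play all round; keep fingertips above the board top.
- spice_jar_center (a point): Spice jar with a dark cap, upright and round: 41 mm across, 105 mm high, standing alone in the middle of the worktop (five like it stand in a row at the back and stay there). Point: its centre, half-way up (52 mm above its foot); z is its upright axis.
- garlic_center (a point): Garlic bulb, about 60 mm across, 59 mm high with its narrow tip up; widest at about 25 mm above its foot. Point: its centre, half-way up; z is up through the tip.
- timer_center (a point): Cream wind-up kitchen timer: a block 62 mm wide (y), 62 mm high, 76 mm deep (x) with the dial's grip, which sticks out 14 mm on its -x face. Point: the centre of these 76 x 62 x 62 mm, half-way up. Grasp it across y by its plain sides. In its well its x lies along the caddy's x, either way round.
- ramekin_center (a point): Small white open ramekin, round: 67 mm across the rim, 40 mm high, side wall a few mm thick. Point: its centre, half-way up; z is up through the mouth.
- lemon_center (a point): Lemon lying on its side: 78 mm long (x), 55 mm across (y), 56 mm high. Point: its centre, half-way up (28 mm above the worktop); x runs through its ends. Grasp it across y. In its well its x lies along the caddy's x, either way round.
- matchbox_center (a point): Matchbox lying flat, 37 x 56 x 17 mm, among the things. Not wanted: stays where it is. Point: its centre.
- salt_cellar_center (a point): Round wooden salt cellar with a knob on its lid, 70 mm across, 70 mm high, among the things. Not wanted: stays where it is. Point: its centre, half-way up.

How it is judged:
By the outcome, as a careful person would: the job done as asked, in the order asked, and still so for the second after the job is handed in, with the robot touching nothing.
It also fails if it takes over 123 s, if anything falls off the work surface, if the arm or the gripper's body presses on something with over 40 N, if the wrist force passes 120 N, or if a joint passes its speed limit or range.

ROBOT

A 6-joint arm with a two-finger parallel gripper is mounted at the origin on a cart in front of the work surface, level with it; the furniture and walls round the work are solid. World frame = base frame: x ahead of the robot, y to its left, z up, the work surface at z = 0. Lengths are in mm, angles in rad, forces in N, time in s.
With the tool pointing down it reaches from about 325 to 775 mm from the base axis. Payload 5.5 kg.
Tool frame: the origin (TCP) lies midway between the tips of the shut fingers; the grasp point (between the pads) lies 19 mm behind it; z points along the fingers, y is the line along which they close (so a half turn about z gives the same grasp; the last joint's range is limited). The gripper opens to 85 mm and grips with 20 to 120 N. Pads are 22 mm wide; open, the fingers measure 114 mm over their backs; the gripper's body (76 mm by 85 mm) begins 54 mm behind the grasp point. The pads swing forward as they close: fully open they stand 13 mm farther back than shut.
Start: joints at [1.184, 0.091, 1.231, -0, 1.82, -0.057], TCP at [194.317, 567.677, 194.275] pointing down, gripper open.
Joint ranges: [-2.87, 2.87], [-0.86, 2.18], [0.17, 2.46], [-1.51, 4.65], [0.06, 2.69], [-2.65, 2.65]. Speed limits (rad/s): [2.57, 2.57, 3.01, 3.14, 3.14, 3.14].

INTERFACE

Orientations are given as a unit quaternion [x, y, z, w].
In Python, from cell import monitor, read_camera, workorder, models gives the robot as it stands.
- The arm moves only by the shell command python3 -m handwheel 'ROWS' [OPENING] [FORCE]. ROWS is JSON, a list of rows, each an object of numbers: "x", "y", "z": the shift along the world's x, y, z as a fraction of full scale; "rx", "ry", "rz": the turn, a rotation vector about the world's x, y, z as a fraction of full scale. In form: [{"x": .., "y": .., "z": .., "rx": .., "ry": .., "rz": ..}, ...]. A call has exactly 5 rows; each row shifts and turns the commanded pose from where the row before left it; what a row does not reach is not made up. Full scale, the value 1, is 0.025 m for a shift and 4 degrees for a turn. A row lasts 1/10 s, in which the tool goes at most 50 mm and 8.59 degrees, less where a joint would pass 70% of its speed; a pose out of reach is approached as far as the arm can. A call with a number of a shift or a turn outside -1 to 1 is refused whole. A call with a gripper value outside its range is refused whole. OPENING is the opening, from -1 (shut) to 1 (fully open), set as the call begins (- or left out, the last holds). The fingers move at their own pace and stop on an object; FORCE is the grip in N (left out, the last holds). Time passes only in rows, so rows that do not move let the fingers close, or fill a call up. It gives the time, the measured TCP pose, the force, the opening and the grip force at its end, in the units of the state.
- monitor.state(): the state, without advancing time (a new reading comes with each control period).
- read_camera(name): name is "scene" or "side" or "wrist"; returns a dict with "color" (384x512x3 uint8, red, green, blue), "fx", "fy", "cx", "cy" (pixels), "extrinsics" (4x4, takes a point from camera to world coordinates); the wrist camera has in their place "mount" (4x4, takes a point from camera to tool coordinates, whose origin is the TCP and whose axes are the flange's). Camera axes: x right, y up, looking along -z (the intrinsics and any distortion apply to the point x, -y, -z); pixel columns grow to the right and rows downward; lengths in mm; the calibration is good to about 2 mm. A picture is of the moment at which its call begins: read the wrist's pose just before it. There is no depth.
- workorder.close_job(): hands the job in; it is judged then, once.
Trained networks look in a picture, given as the dict that the camera call returned (one of the last four; its "shot" number tells which), for a name from the list of things; names that differ only in an ending like _2 or _b are one class to them, and where a whole thing is asked for, a point or a joint stands for the part that bears it (a point fixed in the world has none). Each returns a list of dicts, best first, with "score" (0 to 1); they miss things now and then, are a little off and sometimes report something else, mostly with a low value. They report only what shows in the picture. A call takes as long as a camera call.
- models.spot_in(picture, target): "xyz" ([x, y, z] in mm, in world coordinates, good to about 4 mm: the middle of the surface that is visible of it).
- models.pinpoint(picture, target): "xyz" ([x, y, z] in mm, in world coordinates, good to about 4 mm: a listed point, or the origin of a listed thing).
The state is a dict: "time": time; "joints": joint angles; "qd": joint speeds; "joint_efforts": joint torques, N m; "ee_pos": TCP position; "ee_rot": TCP orientation; "wrist_force": force on the tool from outside, world axes, zero at the start; "torque": the same for the moment, N m; "grip_width": opening from 0.0 (shut) to 1.0 (fully open); "grip_force": force on a finger pad.
Only numpy, scipy, OpenCV 4.12 (cv2) and the standard library are available. Lean on these libraries where they do the work, as an engineer would, in place of code of your own. Each camera call takes 0.05 s, during which the arm holds its last target. There are 200 camera calls.

## Working session

There is one attempt and no reset: what is moved stays moved. The work goes in short steps, Python scripts to look and compute and a shell command to move; the robot and the scene stay as the last step left them, time stands still between calls to the robot, and variables do not carry over. Pictures are saved under pics/ and viewed, at most 19 in all, crops included, and the job is handed in when it is done.

```bash
ls; mkdir -p pics
cat > h.py <<'E'
import numpy as np, cv2
from cell import monitor, read_camera, workorder, models
def save(p,n): cv2.imwrite('pics/'+n+'.png',cv2.cvtColor(p['color'],cv2.COLOR_RGB2BGR))
E
python3 - <<'E'
from h import *
s=monitor.state(); print(s['time'],s['ee_pos'],s['ee_rot'],s['grip_width'])
for c in ['scene','side']:
    p=read_camera(c); save(p,c); print(c,np.round(p['extrinsics'],2).tolist(),p['fx'])
    for t in ['roast_caddy','dressing_caddy','spice_jar_center','garlic_center','timer_center','ramekin_center','lemon_center','matchbox_center','salt_cellar_center']:
        print(t,[(round(d['score'],2),np.round(d['xyz']).tolist()) for d in models.pinpoint(p,t)[:6]])
E
```

```text
pics
0.0 [194.17860459 567.32499383 193.12850009] [ 1.64166796e-01  9.86432098e-01 -9.65176484e-04 -2.16764433e-04] 0.9959665355332008
scene [[0.48, 0.73, -0.48, 138.36], [-0.88, 0.4, -0.27, -219.92], [-0.0, 0.55, 0.83, 793.48], [0.0, 0.0, 0.0, 1.0]] 356.60773521855276
roast_caddy [(0.59, [502.0, 283.0, -1.0])]
dressing_caddy []
spice_jar_center [(0.65, [441.0, -98.0, 28.0]), (0.59, [694.0, -84.0, 53.0]), (0.49, [578.0, -0.0, 18.0])]
garlic_center [(0.67, [574.0, -113.0, 14.0]), (0.59, [444.0, -97.0, 30.0])]
timer_center [(0.67, [678.0, 76.0, 31.0])]
ramekin_center [(0.59, [576.0, 1.0, 18.0]), (0.57, [577.0, -114.0, 13.0])]
lemon_center [(0.96, [442.0, 104.0, 32.0])]
matchbox_center [(0.82, [576.0, -111.0, 16.0])]
salt_cellar_center [(0.59, [572.0, 110.0, 34.0])]
side [[-0.97, 0.16, -0.2, 419.92], [-0.25, -0.6, 0.76, 635.67], [0.0, 0.78, 0.62, 596.87], [0.0, 0.0, 0.0, 1.0]] 391.86802282278575
roast_caddy [(0.9, [504.0, 282.0, -0.0])]
dressing_caddy [(0.83, [525.0, -266.0, -1.0]), (0.45, [504.0, 282.0, 1.0])]
spice_jar_center [(0.55, [696.0, -85.0, 53.0])]
garlic_center [(0.96, [444.0, -108.0, 29.0])]
timer_center [(0.73, [683.0, 76.0, 30.0])]
ramekin_center [(0.55, [576.0, 0.0, 22.0])]
lemon_center [(0.93, [440.0, 104.0, 27.0])]
matchbox_center [(0.74, [575.0, -113.0, 8.0])]
salt_cellar_center [(0.71, [573.0, 111.0, 35.0]), (0.63, [696.0, -82.0, 54.0])]
```

View pics/scene.png

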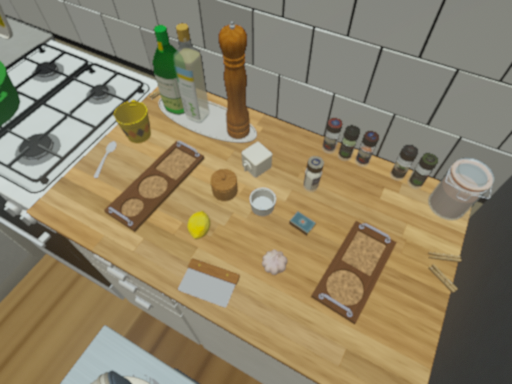

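View pics/side.png

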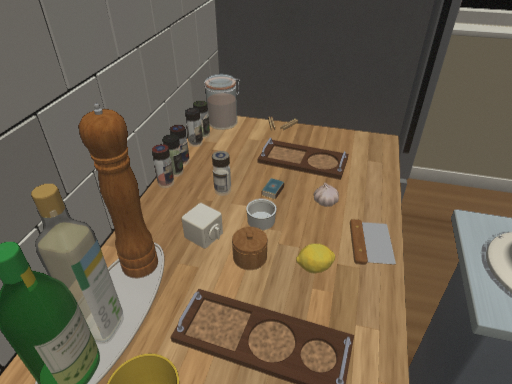

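The scene picture shows the roast caddy on the left (about 155,185) and the dressing caddy on the right (355,270). In both, the small wells are nearest the robot. The timer is at (257,159), jar (313,175), garlic (274,262), lemon (198,224) and ramekin (262,201). Next I'll measure the angles by segmentation and upscale crops to check.

```bash
cat >> h.py <<'E'
def back(p,uv,z):
    uv=np.atleast_2d(uv).astype(float); E=np.array(p['extrinsics'])
    K=np.array([[p['fx'],0,p['cx']],[0,p['fy'],p['cy']],[0,0,1.]])
    n=cv2.undistortPoints(uv.reshape(-1,1,2),K,np.array(p.get('distortion',[0,0,0,0]),float)).reshape(-1,2)
    d=np.c_[n[:,0],-n[:,1],-np.ones(len(n))]@E[:3,:3].T; o=E[:3,3]
    return o+d*((z-o[2])/d[:,2])[:,None]
def rectify(p,cx,cy,w,h,z,s=1.):
    """top view at height z, s px/mm; image right = -y, up = +x"""
    E=np.array(p['extrinsics']); 
    v,u=np.mgrid[0:int(h*s),0:int(w*s)]
    X=np.stack([cx+h/2-v/s, cy+w/2-u/s, np.full(u.shape,float(z))],-1)
    c=(X-E[:3,3])@E[:3,:3]
    mx=p['fx']*c[...,0]/-c[...,2]+p['cx']; my=-p['fy']*c[...,1]/-c[...,2]+p['cy']
    return cv2.remap(p['color'],mx.astype('f4'),my.astype('f4'),cv2.INTER_CUBIC)
E
python3 - <<'E'
from h import *
for c in ['scene','side']:
    p=read_camera(c); 
    if c=='scene': print(p.keys(), p['color'].shape)
    A=rectify(p,515,282,160,330,14,1.2); B=rectify(p,530,-266,160,330,14,1.2)
    T=rectify(p,681,76,130,165,62,2.4); L=rectify(p,441,104,130,165,28,2.4)
    TL=np.vstack([T,L])[:396]; 
    H=max(A.shape[0],396); im=np.hstack([np.pad(x,((0,H-x.shape[0]),(0,4),(0,0))) for x in (A,B)]+[np.pad(x[:396],((0,H-x.shape[0]),(0,4),(0,0))) for x in (cv2.resize(T,(200,254)),cv2.resize(L,(200,254)))])
    save({'color':im},'rect_'+c); print(im.shape)
    hsv=cv2.cvtColor(p['color'],cv2.COLOR_RGB2HSV)
    m=cv2.inRange(hsv,(24,170,120),(34,255,255)); n,lab,st,ce=cv2.connectedComponentsWithStats(m)
    for i in range(1,n):
        if st[i,4]>150:
            uv=np.argwhere(lab==i)[:,::-1]; w=back(p,uv,28)[:,:2].astype('f4'); print(c,'yellow',ce[i],cv2.minAreaRect(w))
    for (x,y) in ((504,282),(525,-266)):
        R=rectify(p,x,y,170,330,14,2); g=cv2.cvtColor(R,cv2.COLOR_RGB2HSV)[...,2]
        m=(g<120).astype('u1'); m=cv2.morphologyEx(m,cv2.MORPH_OPEN,np.ones((7,7))); n,lab,st,ce=cv2.connectedComponentsWithStats(m); i=1+np.argmax(st[1:,4])
        r=cv2.minAreaRect(np.argwhere(lab==i)[:,::-1].astype('f4')); print(c,'caddy',x+165-r[0][1]/2,y+85-r[0][0]/2,r[1][0]/2,r[1][1]/2,r[2])
E
```

```text
dict_keys(['color', 'fx', 'fy', 'cx', 'cy', 'extrinsics', 'shot']) (384, 512, 3)
(396, 800, 3)
scene yellow [133.51535088 111.97149123] ((669.629150390625, 501.5989685058594), (104.74359130859375, 88.69300842285156), 67.51046752929688)
scene yellow [197.39036145 224.49879518] ((439.9156494140625, 109.30931091308594), (72.274658203125, 48.620399475097656), 32.87377166748047)
scene caddy 499.4701232910156 280.4137725830078 109.39089965820312 283.17236328125 5.07960844039917
scene caddy 522.9946899414062 -269.22037506103516 104.58088684082031 230.33248901367188 5.361568450927734
(396, 800, 3)
side caddy 490.1837615966797 299.582763671875 137.06698608398438 311.0628662109375 4.523471355438232
side caddy 524.8327026367188 -265.1271057128906 133.19737243652344 231.96530151367188 5.952459335327148
```

View pics/rect_scene.png

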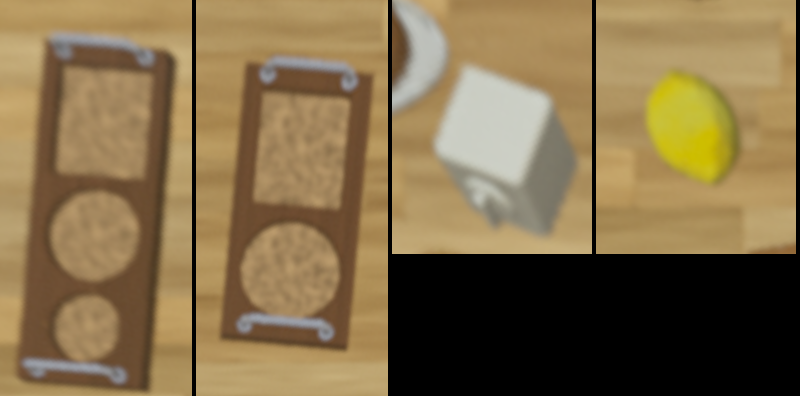

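View pics/rect_side.png

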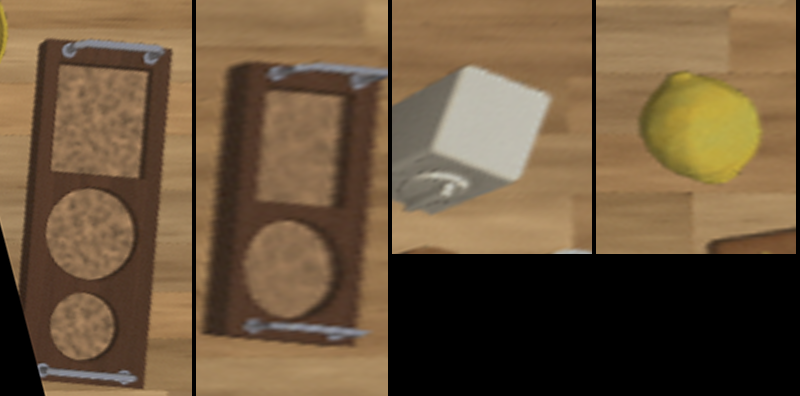

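The views agree on roast caddy centre ≈ (503,282), yaw −4.5°, and dressing caddy centre ≈ (524,−268), yaw −5.3°. The timer body is at ≈ (684,76), yaw ≈ −21°, and the lemon's yaw is roughly +25°. I'll go above the garlic first.

```bash
for i in 1 2 3 4 5 6; do python3 -m handwheel '[{"x":0.333,"y":-0.9,"rz":0.12},{"x":0.333,"y":-0.9,"rz":0.12},{"x":0.333,"y":-0.9,"rz":0.12},{"x":0.333,"y":-0.9,"rz":0.12},{"x":0.333,"y":-0.9,"rz":0.12}]' 1 | tail -c 400; done
cat >> h.py <<'E'
from scipy.spatial.transform import Rotation as R
def wrist():
    s=monitor.state(); p=read_camera('wrist'); T=np.eye(4); T[:3,:3]=R.from_quat(s['ee_rot']).as_matrix(); T[:3,3]=s['ee_pos']
    p['extrinsics']=T@np.array(p['mount']); return s,p
def info(s):
    y=R.from_quat(s['ee_rot']).as_matrix()[:,1]; print('t',round(s['time'],2),'tcp',np.round(s['ee_pos'],1),'ydir',round(np.degrees(np.arctan2(y[1],y[0])),1),'grip',round(s['grip_width'],3),round(s['grip_force'],1),'F',np.round(s['wrist_force'],1))
def find(p,*ts):
    for t in ts: print(t,[(round(d['score'],2),np.round(d['xyz'],1).tolist()) for d in models.pinpoint(p,t)[:3]])
E
python3 - <<'E'
from h import *
s,p=wrist(); info(s); save(p,'w1'); find(p,'garlic_center','dressing_caddy','lemon_center','matchbox_center')
q=read_camera('scene'); print('mill foot',back(q,[(238,133),(274,262)],0), back(q,[274,262],27))
E
```

```text
t 1.1 tcp [194.3 567.7 194.2] ydir 71.1 grip 1.001 0.0 F [-0.7  0.3  0.4]
garlic_center []
dressing_caddy []
lemon_center []
matchbox_center []
mill foot [[ 7.70564881e+02  1.86826197e+02 -1.13686838e-13]
 [ 4.52267964e+02 -9.66681099e+01  0.00000000e+00]] [[ 441.58634932 -100.86206997   27.        ]]invalid input at $[0]: expected keys x, y, z, rx, ry, rz
invalid input at $[0]: expected keys x, y, z, rx, ry, rz
invalid input at $[0]: expected keys x, y, z, rx, ry, rz
invalid input at $[0]: expected keys x, y, z, rx, ry, rz
invalid input at $[0]: expected keys x, y, z, rx, ry, rz
invalid input at $[0]: expected keys x, y, z, rx, ry, rz
```

View pics/w1.png

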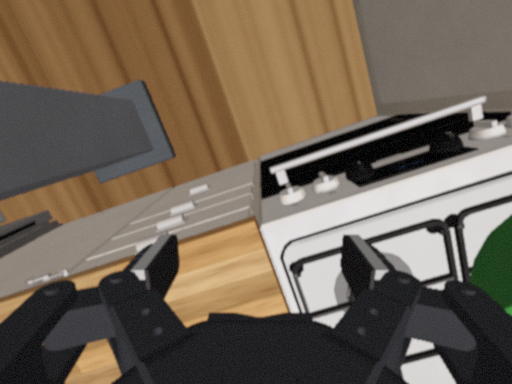

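The move was refused because every row needs all six keys, so the arm is still at the start. The picture shows the wrist camera looking past the fingertips, which sit at (155,265) and (370,265), towards the cart side.

```bash
for i in 1 2 3 4 5 6; do python3 -m handwheel '[{"x":0.333,"y":-0.9,"z":0,"rx":0,"ry":0,"rz":0.12},{"x":0.333,"y":-0.9,"z":0,"rx":0,"ry":0,"rz":0.12},{"x":0.333,"y":-0.9,"z":0,"rx":0,"ry":0,"rz":0.12},{"x":0.333,"y":-0.9,"z":0,"rx":0,"ry":0,"rz":0.12},{"x":0.333,"y":-0.9,"z":0,"rx":0,"ry":0,"rz":0.12}]' 1 | tail -c 400; done
python3 - <<'E'
from h import *
s,p=wrist(); info(s); save(p,'w2'); find(p,'garlic_center','lemon_center','ramekin_center')
E
```

```text
time: 1.9
ee_pos: [236.2, 454.3, 194.3]
ee_rot: [0.143, 0.99, 0.0, 0.0]
wrist_force: [0.3, 1.0, 0.3]
grip_width: 0.998
grip_force: 0.0
time: 2.4
ee_pos: [277.8, 341.8, 194.4]
ee_rot: [0.122, 0.992, 0.0, 0.0]
wrist_force: [0.5, 0.4, -0.4]
grip_width: 0.997
grip_force: 0.0
time: 2.9
ee_pos: [319.4, 229.3, 194.5]
ee_rot: [0.102, 0.995, 0.0, 0.0]
wrist_force: [-0.0, 0.3, 0.7]
grip_width: 1.004
grip_force: 0.0
time: 3.4
ee_pos: [361.1, 116.7, 194.5]
ee_rot: [0.081, 0.997, 0.0, 0.0]
wrist_force: [0.7, -0.2, -0.5]
grip_width: 1.001
grip_force: 0.0
time: 3.9
ee_pos: [402.7, 4.2, 194.5]
ee_rot: [0.06, 0.998, 0.0, 0.0]
wrist_force: [0.7, -0.6, 0.1]
grip_width: 1.0
grip_force: 0.0
time: 4.4
ee_pos: [444.3, -108.3, 194.4]
ee_rot: [0.039, 0.999, -0.0, 0.0]
wrist_force: [1.8, 0.3, 0.3]
grip_width: 0.995
grip_force: 0.0
t 4.4 tcp [ 444.3 -108.3  194.4] ydir 85.5 grip 0.995 0.0 F [1.8 0.3 0.3]
garlic_center [(0.83, [446.3, -101.4, 31.5])]
lemon_center [(0.95, [440.7, 103.7, 31.2])]
ramekin_center [(0.91, [579.3, -1.5, 23.6])]
```

View pics/w2.png

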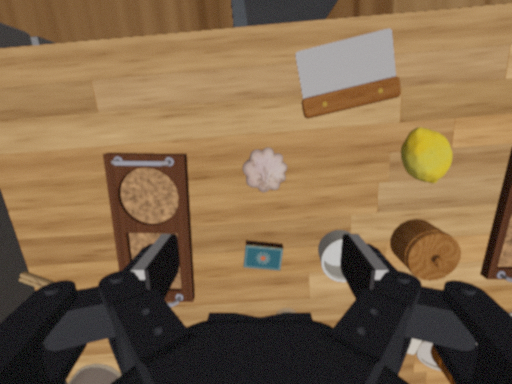

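The wrist picture shows the garlic at (265,170), with the dressing caddy on the left and the lemon at the upper right. The garlic is at (445,−101), which agrees with the other views. I'll go down and grip.

```bash
for i in 1 2; do python3 -m handwheel '[{"x":0,"y":0.028,"z":-0.76,"rx":0,"ry":0,"rz":0},{"x":0,"y":0.028,"z":-0.76,"rx":0,"ry":0,"rz":0},{"x":0,"y":0.028,"z":-0.76,"rx":0,"ry":0,"rz":0},{"x":0,"y":0.028,"z":-0.76,"rx":0,"ry":0,"rz":0},{"x":0,"y":0.028,"z":-0.76,"rx":0,"ry":0,"rz":0}]' 1 | head -2; done
for i in 1 2; do python3 -m handwheel '[{"x":0,"y":0,"z":0,"rx":0,"ry":0,"rz":0},{"x":0,"y":0,"z":0,"rx":0,"ry":0,"rz":0},{"x":0,"y":0,"z":0,"rx":0,"ry":0,"rz":0},{"x":0,"y":0,"z":0,"rx":0,"ry":0,"rz":0},{"x":0,"y":0,"z":0,"rx":0,"ry":0,"rz":0}]' -1 40; done
python3 - <<'E'
from h import *
c,s=np.cos,np.sin
for n,C,yaw,W in (('roast',(503,282.5),-4.5,(-94,-16,79,86)),('dress',(524,-268.5),-5.3,(-54,48))):
    a=np.radians(yaw); print(n,[(w,round(C[0]+w*c(a),1),round(C[1]+w*s(a),1)) for w in W])
E
```

```text
time: 5.1
ee_pos: [443.9, -102.7, 98.9]
time: 5.6
ee_pos: [444.0, -99.2, 3.9]
time: 6.1
ee_pos: [445.9, -100.9, 8.4]
ee_rot: [0.039, 0.999, -0.001, 0.002]
wrist_force: [-6.7, 1.7, 23.8]
grip_width: 0.259
grip_force: 35.6
time: 6.6
ee_pos: [446.4, -101.0, 9.5]
ee_rot: [0.039, 0.999, -0.001, 0.003]
wrist_force: [-5.2, 2.0, 18.9]
grip_width: 0.234
grip_force: 34.4
roast [(-94, np.float64(409.3), np.float64(289.9)), (-16, np.float64(487.0), np.float64(283.8)), (79, np.float64(581.8), np.float64(276.3)), (86, np.float64(588.7), np.float64(275.8))]
dress [(-54, np.float64(470.2), np.float64(-263.5)), (48, np.float64(571.8), np.float64(-272.9))]
```

Run:
```python
from h import *
s,p=wrist(); info(s); q=read_camera('side'); im=np.hstack([p['color'][:,100:420],cv2.resize(q['color'][130:260,220:420],(480,312))[:,:].copy() if 0 else cv2.resize(q['color'][130:258,270:420],(450,384))]); save({'color':im},'w3')
```

```text
t 6.6 tcp [ 446.4 -101.     9.5] ydir 85.5 grip 0.234 34.4 F [-5.2  2.  18.9]
```

View pics/w3.png

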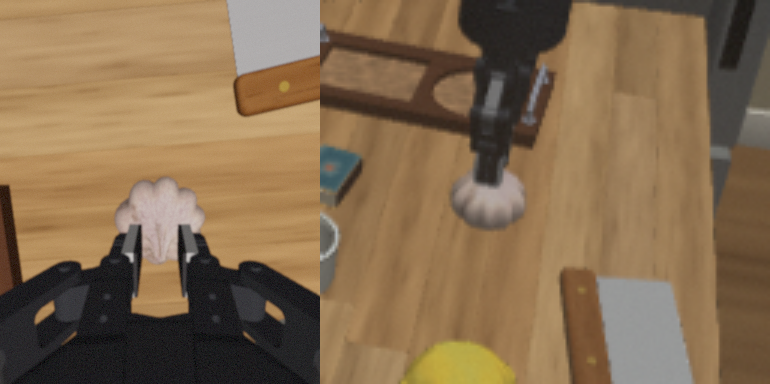

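The garlic at (160,215) in the left half looks upright, and the fingers hold only its narrow neck. The tips look higher than the reported TCP height, so I'll check by projection.

```bash
cat >> h.py <<'E'
def proj(p,X):
    E=np.array(p['extrinsics']); c=(np.atleast_2d(X)-E[:3,3])@E[:3,:3]
    return np.c_[p['fx']*c[:,0]/-c[:,2]+p['cx'], p['fy']*c[:,1]/c[:,2]+p['cy']].round(0)
E
python3 - <<'E'
from h import *
s,p=wrist(); print(p['fx'],np.round(p['mount'],2).tolist()); x,y,z=s['ee_pos']
L=[(x,y,z),(x,y,z+19),(x,y,z+30),(x,y,0),(x,y,25)]
print('wrist',proj(p,L).tolist()); find(p,'garlic_center')
q=read_camera('side'); print('side',proj(q,L).tolist(),[( (a-270)*3,(b-130)*3) for a,b in proj(q,L).tolist()]); find(q,'garlic_center')
q=read_camera('scene'); find(q,'garlic_center')
E
```

```text
271.2092448342325 [[-0.0, 0.96, 0.27, 67.52], [1.0, 0.0, 0.0, -0.22], [0.0, 0.27, -0.96, -179.03], [0.0, 0.0, 0.0, 1.0]]
wrist [[260.0, 217.0], [260.0, 228.0], [260.0, 235.0], [260.0, 212.0], [260.0, 226.0]]
garlic_center [(0.9, [447.7, -101.3, 30.4])]
side [[324.0, 201.0], [325.0, 194.0], [325.0, 191.0], [324.0, 204.0], [325.0, 195.0]] [(162.0, 213.0), (165.0, 192.0), (165.0, 183.0), (162.0, 222.0), (165.0, 195.0)]
garlic_center [(0.58, [444.1, -102.9, 29.3])]
garlic_center [(0.86, [447.1, -96.4, 28.3])]
```

The TCP projects to row 217, but the tips end near row 228, so they sit about 30 mm behind the nominal TCP. I'll release, lift a little, shut the fingers in the air and measure where the tips really are.

```bash
python3 -m handwheel '[{"x":0,"y":0,"z":0,"rx":0,"ry":0,"rz":0},{"x":0,"y":0,"z":0,"rx":0,"ry":0,"rz":0},{"x":0,"y":0,"z":0,"rx":0,"ry":0,"rz":0},{"x":0,"y":0,"z":0.8,"rx":0,"ry":0,"rz":0},{"x":0,"y":0,"z":0.8,"rx":0,"ry":0,"rz":0}]' 1; python3 -m handwheel '[{"x":0,"y":0,"z":0.8,"rx":0,"ry":0,"rz":0},{"x":0,"y":0,"z":0.8,"rx":0,"ry":0,"rz":0},{"x":0,"y":0,"z":0,"rx":0,"ry":0,"rz":0},{"x":0,"y":0,"z":0,"rx":0,"ry":0,"rz":0},{"x":0,"y":0,"z":0,"rx":0,"ry":0,"rz":0}]' -1
python3 - <<'E'
from h import *
q=read_camera('side'); s,p=wrist(); info(s); x,y,z=s['ee_pos']
P=proj(q,[(x,y,z),(x,y,z+19),(x,y,z+40)]); W=proj(p,[(x,y,z),(x,y,z+19),(x,y,z+40)]); print(P,W)
a=q['color'].copy(); b=p['color'].copy()
for i,c in enumerate([(255,0,0),(0,255,0),(0,0,255)]):
    a[int(P[i,1]),int(P[i,0])]=c; cv2.circle(b,(int(W[i,0]),int(W[i,1])),1,c,-1)
im=np.hstack([b[:,80:432],cv2.resize(a[110:238,260:400],(420,384),interpolation=cv2.INTER_NEAREST)]); save({'color':im},'w4'); find(p,'garlic_center')
E
```

```text
time: 7.5
ee_pos: [443.1, -100.0, 43.5]
ee_rot: [0.039, 0.999, 0.0, -0.001]
wrist_force: [0.7, 0.7, 0.5]
grip_width: 0.999
grip_force: 0.0
time: 8.0
ee_pos: [443.3, -100.1, 82.6]
ee_rot: [0.039, 0.999, 0.0, -0.001]
wrist_force: [-0.3, -0.5, -0.3]
grip_width: 0.145
grip_force: 0.0
t 8.05 tcp [ 443.3 -100.1   82.6] ydir 85.5 grip 0.056 0.0 F [ 0.2 -0.3  0.5]
[[329. 176.]
 [330. 169.]
 [331. 161.]] [[260. 217.]
 [260. 227.]
 [260. 242.]]
garlic_center [(0.58, [445.2, -100.5, 30.6]), (0.34, [572.8, 107.6, 34.3])]
```

View pics/w4.png

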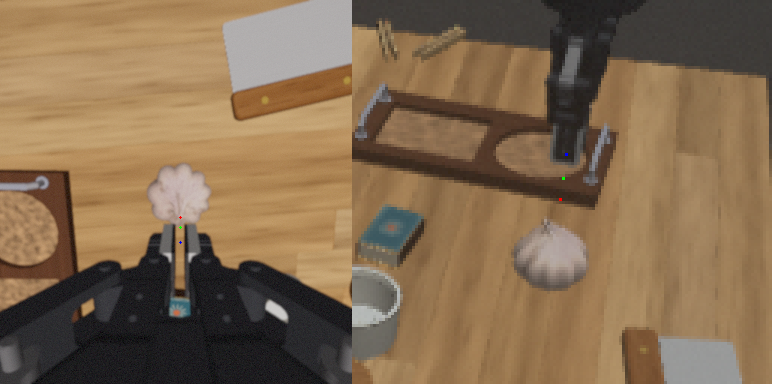

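The marked side view confirms it. The nearly shut tips are about 33 mm behind the reported TCP (the red dot is the TCP, and the tip is near the blue one). All heights therefore need to be about 33 mm lower. I'll regrasp the garlic with TCP z ≈ −23, checking the force.

```bash
for i in 1 2; do python3 -m handwheel '[{"x":0.01,"y":0,"z":-0.4,"rx":0,"ry":0,"rz":0},{"x":0.01,"y":0,"z":-0.42,"rx":0,"ry":0,"rz":0},{"x":0.01,"y":0,"z":-0.42,"rx":0,"ry":0,"rz":0},{"x":0.01,"y":0,"z":-0.42,"rx":0,"ry":0,"rz":0},{"x":0.01,"y":0,"z":-0.42,"rx":0,"ry":0,"rz":0}]' 1 ; done
for i in 1 2; do python3 -m handwheel '[{"x":0,"y":0,"z":0,"rx":0,"ry":0,"rz":0},{"x":0,"y":0,"z":0,"rx":0,"ry":0,"rz":0},{"x":0,"y":0,"z":0,"rx":0,"ry":0,"rz":0},{"x":0,"y":0,"z":0,"rx":0,"ry":0,"rz":0},{"x":0,"y":0,"z":0,"rx":0,"ry":0,"rz":0}]' -1 40; done
```

```text
time: 8.65
ee_pos: [445.0, -100.2, 30.9]
ee_rot: [0.039, 0.999, 0.0, -0.0]
wrist_force: [-0.5, -0.4, 0.2]
grip_width: 0.85
grip_force: 0.0
time: 9.15
ee_pos: [446.6, -100.3, -20.6]
ee_rot: [0.039, 0.999, -0.0, 0.0]
wrist_force: [-0.2, 0.1, 1.0]
grip_width: 0.996
grip_force: 0.0
time: 9.65
ee_pos: [447.3, -100.5, -18.9]
ee_rot: [0.039, 0.999, -0.0, 0.001]
wrist_force: [-0.3, -0.4, 2.1]
grip_width: 0.633
grip_force: 42.3
time: 10.15
ee_pos: [447.3, -100.5, -18.9]
ee_rot: [0.039, 0.999, -0.0, 0.001]
wrist_force: [2.0, -0.7, 6.4]
grip_width: 0.636
grip_force: 42.6
```

The grip is good: 54 mm opening at 42 N. Next: lift, carry to the garlic well at (487,284), and check the caddy from there.

```bash
python3 -m handwheel '[{"x":0,"y":0,"z":0.7,"rx":0,"ry":0,"rz":0},{"x":0,"y":0,"z":0.9,"rx":0,"ry":0,"rz":0},{"x":0,"y":0,"z":0.9,"rx":0,"ry":0,"rz":0},{"x":0,"y":0,"z":0.9,"rx":0,"ry":0,"rz":0},{"x":0,"y":0,"z":0.9,"rx":0,"ry":0,"rz":0}]'
for i in 1 2 3 4; do python3 -m handwheel '[{"x":0.08,"y":0.77,"z":0,"rx":0,"ry":0,"rz":0},{"x":0.08,"y":0.77,"z":0,"rx":0,"ry":0,"rz":0},{"x":0.08,"y":0.77,"z":0,"rx":0,"ry":0,"rz":0},{"x":0.08,"y":0.77,"z":0,"rx":0,"ry":0,"rz":0},{"x":0.08,"y":0.77,"z":0,"rx":0,"ry":0,"rz":0}]' |tail -2; done
python3 - <<'E'
from h import *
s,p=wrist(); info(s); save(p,'w5'); find(p,'garlic_center','roast_caddy')
im=rectify(p,503,282,170,330,14,1.6); save({'color':im},'w5r')
E
```

```text
time: 10.65
ee_pos: [445.6, -100.1, 87.5]
ee_rot: [0.039, 0.999, 0.0, -0.001]
wrist_force: [0.3, -0.5, -0.1]
grip_width: 0.641
grip_force: 42.4
grip_width: 0.64
grip_force: 42.4
grip_width: 0.635
grip_force: 42.4
grip_width: 0.638
grip_force: 42.4
grip_width: 0.638
grip_force: 42.4
t 12.65 tcp [485.7 285.   86.4] ydir 85.5 grip 0.638 42.4 F [-0.7  0.2 -0.5]
garlic_center [(0.88, [485.5, 287.4, 136.9])]
roast_caddy [(0.56, [500.8, 286.1, -1.6])]
```

View pics/w5r.png

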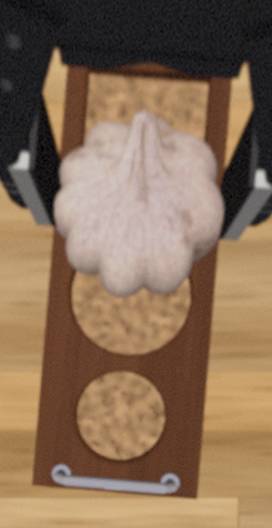

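The rectified view shows the small well centred at (121,416), which is (408,291), and the garlic well at y≈285. Both match the plan within 2 mm. I'll lower and release.

```bash
for i in 1 2; do python3 -m handwheel '[{"x":0.005,"y":0,"z":-0.4,"rx":0,"ry":0,"rz":0},{"x":0.005,"y":0,"z":-0.4,"rx":0,"ry":0,"rz":0},{"x":0.005,"y":0,"z":-0.4,"rx":0,"ry":0,"rz":0},{"x":0.005,"y":0,"z":-0.4,"rx":0,"ry":0,"rz":0},{"x":0.005,"y":0,"z":-0.4,"rx":0,"ry":0,"rz":0}]';done
python3 -m handwheel '[{"x":0,"y":0,"z":0,"rx":0,"ry":0,"rz":0},{"x":0,"y":0,"z":0,"rx":0,"ry":0,"rz":0},{"x":0,"y":0,"z":0,"rx":0,"ry":0,"rz":0},{"x":0,"y":0,"z":0,"rx":0,"ry":0,"rz":0},{"x":0,"y":0,"z":0,"rx":0,"ry":0,"rz":0}]' 1
```

```text
time: 13.3
ee_pos: [487.0, 284.2, 36.5]
ee_rot: [0.039, 0.999, -0.0, -0.0]
wrist_force: [-0.5, -0.2, -0.0]
grip_width: 0.638
grip_force: 42.4
time: 13.8
ee_pos: [487.8, 284.7, -13.1]
ee_rot: [0.039, 0.999, -0.0, -0.0]
wrist_force: [-0.6, -0.0, -1.6]
grip_width: 0.637
grip_force: 42.4
time: 14.3
ee_pos: [488.2, 284.8, -11.6]
ee_rot: [0.039, 0.999, 0.0, 0.0]
wrist_force: [0.4, -0.8, -0.6]
grip_width: 0.997
grip_force: 0.0
```

```bash
python3 -m handwheel '[{"x":0,"y":0,"z":0.8,"rx":0,"ry":0,"rz":0},{"x":0,"y":0,"z":0.9,"rx":0,"ry":0,"rz":0},{"x":0,"y":0,"z":0.9,"rx":0,"ry":0,"rz":0},{"x":0,"y":0,"z":0.9,"rx":0,"ry":0,"rz":0},{"x":0,"y":0,"z":0.9,"rx":0,"ry":0,"rz":0}]' |head -2
for i in 1 2; do python3 -m handwheel '[{"x":0.78,"y":-0.83,"z":0,"rx":0,"ry":0,"rz":-0.41},{"x":0.78,"y":-0.83,"z":0,"rx":0,"ry":0,"rz":-0.41},{"x":0.78,"y":-0.83,"z":0,"rx":0,"ry":0,"rz":-0.41},{"x":0.78,"y":-0.83,"z":0,"rx":0,"ry":0,"rz":-0.41},{"x":0.78,"y":-0.83,"z":0,"rx":0,"ry":0,"rz":-0.41}]' |head -3; done
python3 - <<'E'
from h import *
s,p=wrist(); info(s); find(p,'timer_center','spice_jar_center','ramekin_center')
a=rectify(p,680,76,150,160,62,2.2); q=read_camera('scene'); find(q,'garlic_center')
b=rectify(q,490,284,130,160,14,2.2); save({'color':np.hstack([a,b])},'w6')
E
```

```text
time: 14.8
ee_pos: [487.9, 284.7, 99.0]
time: 15.3
ee_pos: [586.1, 180.1, 98.1]
ee_rot: [0.111, 0.994, 0.0, 0.0]
time: 15.8
ee_pos: [683.6, 76.3, 98.0]
ee_rot: [0.182, 0.983, 0.0, 0.0]
t 15.8 tcp [683.6  76.3  98. ] ydir 69.0 grip 1.0 0.0 F [0.7 0.8 0.4]
timer_center [(0.61, [676.6, 76.4, 30.9])]
spice_jar_center [(0.95, [695.0, -80.5, 49.8])]
ramekin_center [(0.8, [580.1, 1.5, 23.1])]
garlic_center [(0.61, [483.1, 289.8, 33.6])]
```

View pics/w6.png

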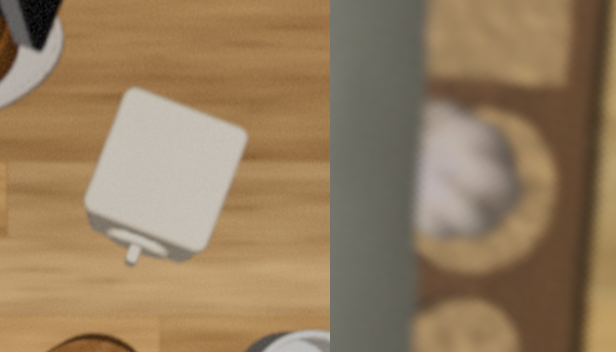

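The timer's top face is centred at (166,169) in the picture, which is (683,75), yaw −21°, squarely between the fingers. I'll go down and grip.

```bash
python3 -m handwheel '[{"x":0,"y":-0.04,"z":-0.9,"rx":0,"ry":0,"rz":0},{"x":0,"y":0,"z":-0.9,"rx":0,"ry":0,"rz":0},{"x":0,"y":0,"z":-0.9,"rx":0,"ry":0,"rz":0},{"x":0,"y":0,"z":-0.9,"rx":0,"ry":0,"rz":0},{"x":0,"y":0,"z":-0.9,"rx":0,"ry":0,"rz":0}]'
for i in 1 2; do python3 -m handwheel '[{"x":0,"y":0,"z":0,"rx":0,"ry":0,"rz":0},{"x":0,"y":0,"z":0,"rx":0,"ry":0,"rz":0},{"x":0,"y":0,"z":0,"rx":0,"ry":0,"rz":0},{"x":0,"y":0,"z":0,"rx":0,"ry":0,"rz":0},{"x":0,"y":0,"z":0,"rx":0,"ry":0,"rz":0}]' -1 50; done
```

```text
time: 16.6
ee_pos: [682.3, 77.5, -15.0]
ee_rot: [0.18, 0.984, 0.0, 0.0]
wrist_force: [0.3, -0.3, -1.1]
grip_width: 0.998
grip_force: 0.0
time: 17.1
ee_pos: [683.4, 76.3, -13.5]
ee_rot: [0.181, 0.983, 0.0, 0.001]
wrist_force: [1.1, 0.1, -1.3]
grip_width: 0.722
grip_force: 56.5
time: 17.6
ee_pos: [682.8, 76.2, -14.8]
ee_rot: [0.181, 0.983, -0.0, -0.0]
wrist_force: [-0.3, 0.0, -1.4]
grip_width: 0.721
grip_force: 56.5
```

```bash
python3 -m handwheel '[{"x":0,"y":0,"z":0.9,"rx":0,"ry":0,"rz":0},{"x":0,"y":0,"z":0.9,"rx":0,"ry":0,"rz":0},{"x":0,"y":0,"z":0.9,"rx":0,"ry":0,"rz":0},{"x":0,"y":0,"z":0.9,"rx":0,"ry":0,"rz":0},{"x":0,"y":0,"z":0.9,"rx":0,"ry":0,"rz":0}]' |tail -2
for i in 1 2; do python3 -m handwheel '[{"x":-0.376,"y":0.802,"z":0,"rx":0,"ry":0,"rz":0.41},{"x":-0.376,"y":0.802,"z":0,"rx":0,"ry":0,"rz":0.41},{"x":-0.376,"y":0.802,"z":0,"rx":0,"ry":0,"rz":0.41},{"x":-0.376,"y":0.802,"z":0,"rx":0,"ry":0,"rz":0.41},{"x":-0.376,"y":0.802,"z":0,"rx":0,"ry":0,"rz":0.41}]' |head -3; done
python3 - <<'E'
from h import *
s,p=wrist(); info(s); find(p,'timer_center','garlic_center','roast_caddy')
a=rectify(p,520,282,170,280,14,2); save({'color':a},'w7')
E
```

```text
grip_width: 0.72
grip_force: 56.5
time: 18.6
ee_pos: [635.4, 177.2, 97.8]
ee_rot: [0.11, 0.994, 0.0, 0.0]
time: 19.1
ee_pos: [588.4, 277.5, 97.8]
ee_rot: [0.039, 0.999, 0.0, 0.0]
t 19.1 tcp [588.4 277.5  97.8] ydir 85.6 grip 0.717 56.7 F [ 0.1  0.1 -1.3]
timer_center []
garlic_center [(0.59, [487.6, 285.1, 32.7])]
roast_caddy [(0.79, [502.2, 287.8, -0.7]), (0.25, [442.5, 104.1, 31.4])]
```

View pics/w7.png

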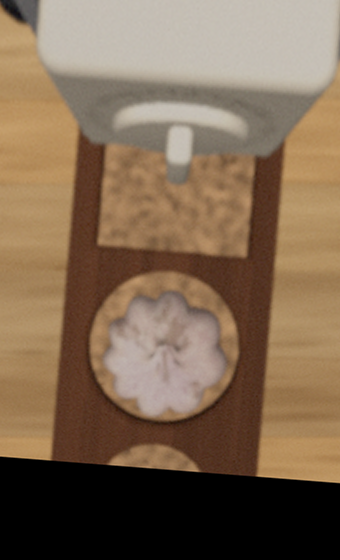

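The garlic is seated centrally in its well, (164,346) in the picture. The timer is aligned with its well, whose near edge is at row 250, giving a centre at x≈581. I'll lower and release.

```bash
for i in 1 2; do python3 -m handwheel '[{"x":0,"y":-0.005,"z":-0.428,"rx":0,"ry":0,"rz":0},{"x":0,"y":-0.005,"z":-0.428,"rx":0,"ry":0,"rz":0},{"x":0,"y":-0.005,"z":-0.428,"rx":0,"ry":0,"rz":0},{"x":0,"y":-0.005,"z":-0.428,"rx":0,"ry":0,"rz":0},{"x":0,"y":-0.005,"z":-0.428,"rx":0,"ry":0,"rz":0}]';done
python3 -m handwheel '[{"x":0,"y":0,"z":0,"rx":0,"ry":0,"rz":0},{"x":0,"y":0,"z":0,"rx":0,"ry":0,"rz":0},{"x":0,"y":0,"z":0,"rx":0,"ry":0,"rz":0},{"x":0,"y":0,"z":0,"rx":0,"ry":0,"rz":0},{"x":0,"y":0,"z":0,"rx":0,"ry":0,"rz":0}]' 1
```

```text
time: 19.8
ee_pos: [588.6, 275.6, 42.7]
ee_rot: [0.039, 0.999, -0.0, -0.0]
wrist_force: [0.0, -0.8, -1.7]
grip_width: 0.72
grip_force: 56.7
time: 20.3
ee_pos: [588.8, 275.5, -10.1]
ee_rot: [0.039, 0.999, -0.0, 0.0]
wrist_force: [1.7, -0.1, 24.3]
grip_width: 0.721
grip_force: 59.9
time: 20.8
ee_pos: [589.1, 275.5, -8.7]
ee_rot: [0.039, 0.999, 0.0, 0.0]
wrist_force: [0.3, 0.1, 0.0]
grip_width: 0.999
grip_force: 0.0
```

```bash
python3 -m handwheel '[{"x":0,"y":0,"z":0.9,"rx":0,"ry":0,"rz":0},{"x":0,"y":0,"z":0.9,"rx":0,"ry":0,"rz":0},{"x":0,"y":0,"z":0.9,"rx":0,"ry":0,"rz":0},{"x":0,"y":0,"z":0.9,"rx":0,"ry":0,"rz":0},{"x":0,"y":0,"z":0.9,"rx":0,"ry":0,"rz":0}]' |head -2
for i in 1 2 3; do python3 -m handwheel '[{"x":0.283,"y":-0.95,"z":0,"rx":0,"ry":0,"rz":0},{"x":0.283,"y":-0.95,"z":0,"rx":0,"ry":0,"rz":0},{"x":0.283,"y":-0.95,"z":0,"rx":0,"ry":0,"rz":0},{"x":0.283,"y":-0.95,"z":0,"rx":0,"ry":0,"rz":0},{"x":0.283,"y":-0.95,"z":0,"rx":0,"ry":0,"rz":0}]' |head -2; done
python3 - <<'E'
from h import *
s,p=wrist(); info(s); find(p,'spice_jar_center','timer_center','ramekin_center')
q=read_camera('side'); find(q,'spice_jar_center','timer_center')
a=rectify(p,690,-82,120,160,105,2.5); b=cv2.resize(q['color'][270:384,160:360],None,fx=2,fy=2)[:]; b=np.pad(b,((0,400-b.shape[0]),(0,0),(0,0))); save({'color':np.hstack([a,b])},'w8')
E
```

```text
time: 21.3
ee_pos: [588.8, 275.4, 104.5]
time: 21.8
ee_pos: [624.5, 155.8, 103.6]
time: 22.3
ee_pos: [659.9, 36.9, 103.6]
time: 22.8
ee_pos: [695.2, -81.8, 103.5]
t 22.8 tcp [695.2 -81.8 103.5] ydir 85.5 grip 1.002 0.0 F [ 0.5 -0.1  0.5]
spice_jar_center [(0.71, [694.7, -81.2, 52.8])]
timer_center []
ramekin_center [(0.95, [577.9, 0.6, 24.3])]
spice_jar_center [(0.82, [696.0, -83.9, 54.6])]
timer_center [(0.6, [587.6, 273.3, 38.1])]
```

View pics/w8.png

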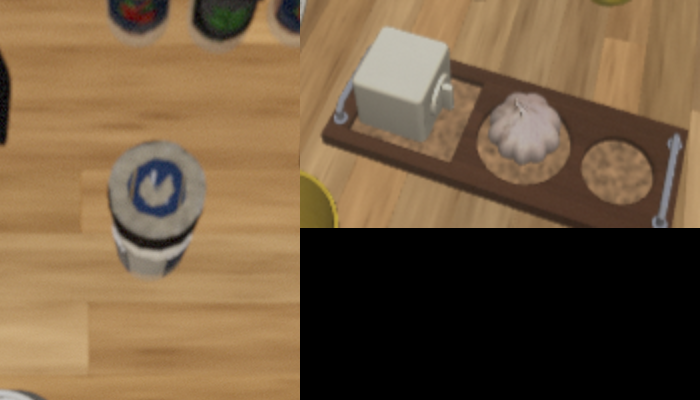

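The timer and garlic both sit in their wells. The jar's cap is centred at (158,188), which is (695,−84). I'll go down and grip it at mid-height.

```bash
python3 -m handwheel '[{"x":0,"y":-0.06,"z":-0.7,"rx":0,"ry":0,"rz":0},{"x":0,"y":0,"z":-0.7,"rx":0,"ry":0,"rz":0},{"x":0,"y":0,"z":-0.7,"rx":0,"ry":0,"rz":0},{"x":0,"y":0,"z":-0.7,"rx":0,"ry":0,"rz":0},{"x":0,"y":0,"z":-0.7,"rx":0,"ry":0,"rz":0}]'
for i in 1 2; do python3 -m handwheel '[{"x":0,"y":0,"z":0,"rx":0,"ry":0,"rz":0},{"x":0,"y":0,"z":0,"rx":0,"ry":0,"rz":0},{"x":0,"y":0,"z":0,"rx":0,"ry":0,"rz":0},{"x":0,"y":0,"z":0,"rx":0,"ry":0,"rz":0},{"x":0,"y":0,"z":0,"rx":0,"ry":0,"rz":0}]' -1 50; done
```

```text
time: 23.65
ee_pos: [694.5, -82.0, 13.7]
ee_rot: [0.039, 0.999, 0.0, -0.001]
wrist_force: [0.2, -0.1, 0.4]
grip_width: 0.999
grip_force: 0.0
time: 24.15
ee_pos: [695.8, -82.5, 17.4]
ee_rot: [0.039, 0.999, -0.0, 0.001]
wrist_force: [0.8, 0.4, 3.2]
grip_width: 0.468
grip_force: 50.1
time: 24.65
ee_pos: [695.8, -82.6, 17.3]
ee_rot: [0.039, 0.999, -0.0, 0.001]
wrist_force: [0.5, -0.9, 6.0]
grip_width: 0.474
grip_force: 50.2
```

```bash
python3 -m handwheel '[{"x":0,"y":0,"z":0.7,"rx":0,"ry":0,"rz":0},{"x":0,"y":0,"z":0.8,"rx":0,"ry":0,"rz":0},{"x":0,"y":0,"z":0.8,"rx":0,"ry":0,"rz":0},{"x":0,"y":0,"z":0.8,"rx":0,"ry":0,"rz":0},{"x":0,"y":0,"z":0.8,"rx":0,"ry":0,"rz":0}]' |head -2
for i in 1 2 3 4; do python3 -m handwheel '[{"x":-0.574,"y":0.747,"z":0,"rx":0,"ry":0,"rz":0},{"x":-0.574,"y":0.747,"z":0,"rx":0,"ry":0,"rz":0},{"x":-0.574,"y":0.747,"z":0,"rx":0,"ry":0,"rz":0},{"x":-0.574,"y":0.747,"z":0,"rx":0,"ry":0,"rz":0},{"x":-0.574,"y":0.747,"z":0,"rx":0,"ry":0,"rz":0}]' |head -2; done
python3 - <<'E'
from h import *
s,p=wrist(); info(s); find(p,'spice_jar_center','lemon_center')
E
```

```text
time: 25.15
ee_pos: [694.5, -82.1, 114.4]
time: 25.65
ee_pos: [622.2, 11.9, 113.6]
time: 26.15
ee_pos: [550.4, 105.2, 113.7]
time: 26.65
ee_pos: [478.7, 198.5, 113.8]
time: 27.15
ee_pos: [407.0, 291.8, 113.8]
t 27.15 tcp [407.  291.8 113.8] ydir 85.5 grip 0.466 50.1 F [ 0.7 -0.6 -0.7]
spice_jar_center [(0.62, [410.9, 298.0, 146.7])]
lemon_center [(0.62, [440.5, 104.1, 29.9])]
```

```bash
for i in 1 2; do python3 -m handwheel '[{"x":0.007,"y":-0.004,"z":-0.37,"rx":0,"ry":0,"rz":0},{"x":0.007,"y":-0.004,"z":-0.37,"rx":0,"ry":0,"rz":0},{"x":0.007,"y":-0.004,"z":-0.37,"rx":0,"ry":0,"rz":0},{"x":0.007,"y":-0.004,"z":-0.37,"rx":0,"ry":0,"rz":0},{"x":0.007,"y":-0.004,"z":-0.37,"rx":0,"ry":0,"rz":0}]';done
python3 -m handwheel '[{"x":0,"y":0,"z":0,"rx":0,"ry":0,"rz":0},{"x":0,"y":0,"z":0,"rx":0,"ry":0,"rz":0},{"x":0,"y":0,"z":0,"rx":0,"ry":0,"rz":0},{"x":0,"y":0,"z":0,"rx":0,"ry":0,"rz":0},{"x":0,"y":0,"z":0,"rx":0,"ry":0,"rz":0}]' 1
python3 -m handwheel '[{"x":0,"y":0,"z":0.7,"rx":0,"ry":0,"rz":0},{"x":0,"y":0,"z":0.8,"rx":0,"ry":0,"rz":0},{"x":0,"y":0,"z":0.8,"rx":0,"ry":0,"rz":0},{"x":0,"y":0,"z":0.8,"rx":0,"ry":0,"rz":0},{"x":0,"y":0,"z":0.8,"rx":0,"ry":0,"rz":0}]'
```

```text
time: 27.8
ee_pos: [408.8, 290.2, 65.7]
ee_rot: [0.04, 0.999, -0.0, -0.0]
wrist_force: [0.3, 0.4, -1.2]
grip_width: 0.467
grip_force: 50.2
time: 28.3
ee_pos: [410.1, 289.5, 21.4]
ee_rot: [0.039, 0.999, -0.001, 0.001]
wrist_force: [-12.8, -16.8, 62.6]
grip_width: 0.468
grip_force: 52.8
time: 28.8
ee_pos: [409.7, 290.2, 20.7]
ee_rot: [0.039, 0.999, 0.0, 0.0]
wrist_force: [0.1, -0.1, -0.8]
grip_width: 1.001
grip_force: 0.0
time: 29.3
ee_pos: [409.7, 290.2, 119.1]
ee_rot: [0.039, 0.999, 0.0, 0.0]
wrist_force: [0.3, -0.4, 0.2]
grip_width: 0.997
grip_force: 0.0
```

```bash
for i in 1 2; do python3 -m handwheel '[{"x":0.124,"y":-0.745,"z":0,"rx":0,"ry":0,"rz":0.6},{"x":0.124,"y":-0.745,"z":0,"rx":0,"ry":0,"rz":0.6},{"x":0.124,"y":-0.745,"z":0,"rx":0,"ry":0,"rz":0.6},{"x":0.124,"y":-0.745,"z":0,"rx":0,"ry":0,"rz":0.6},{"x":0.124,"y":-0.745,"z":0,"rx":0,"ry":0,"rz":0.6}]' |head -2; done
python3 - <<'E'
from h import *
s,p=wrist(); info(s); find(p,'lemon_center')
q=read_camera('side'); find(q,'spice_jar_center')
a=rectify(p,440,104,140,150,28,2.6); b=cv2.resize(q['color'][250:384,160:370],None,fx=2,fy=2); b=np.pad(b,((0,a.shape[0]-b.shape[0]),(0,0),(0,0))); save({'color':np.hstack([a,b])},'w9')
hsv=cv2.cvtColor(a,cv2.COLOR_RGB2HSV); m=cv2.inRange(hsv,(22,150,90),(36,255,255)); n,l,st,ce=cv2.connectedComponentsWithStats(m); i=1+np.argmax(st[1:,4])
c=max(cv2.findContours((l==i).astype('u1'),cv2.RETR_EXTERNAL,cv2.CHAIN_APPROX_NONE)[0],key=len)
print(st[i],cv2.fitEllipse(c),cv2.minAreaRect(c))
E
```

```text
time: 29.8
ee_pos: [425.3, 196.4, 118.3]
time: 30.3
ee_pos: [440.8, 103.2, 118.3]
t 30.3 tcp [440.8 103.2 118.3] ydir 109.6 grip 0.998 0.0 F [ 0.4 -0.1  0.2]
lemon_center [(0.93, [441.0, 105.1, 32.7])]
spice_jar_center [(0.62, [409.9, 291.2, 59.3])]
[  109    99   147   190 20670] ((182.13072204589844, 193.38604736328125), (138.7747802734375, 188.53009033203125), 159.73318481445312) ((183.26583862304688, 192.99435424804688), (162.9582061767578, 160.2469940185547), 25.34617805480957)
```

View pics/w9.png

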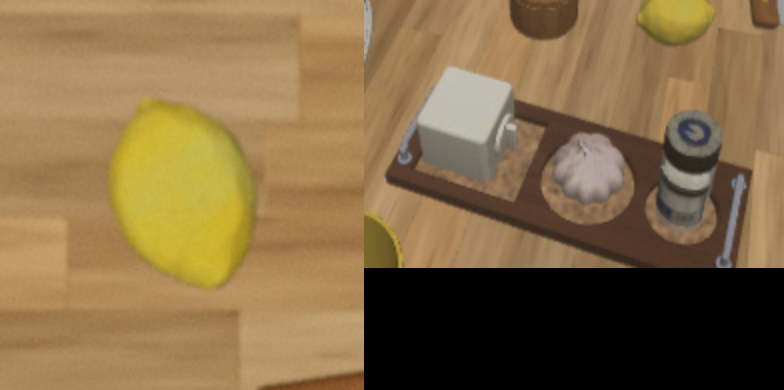

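All three roast items stand upright in their wells (right half of the picture). The lemon's ends are at (148,102) and (218,285), so its yaw is +20.5° and its centre (440.6,103.8). The fingers are already across it, so I'll go down and grip.

```bash
for i in 1 2; do python3 -m handwheel '[{"x":0,"y":0.003,"z":-0.572,"rx":0,"ry":0,"rz":0.025},{"x":0,"y":0.003,"z":-0.572,"rx":0,"ry":0,"rz":0.025},{"x":0,"y":0.003,"z":-0.572,"rx":0,"ry":0,"rz":0.025},{"x":0,"y":0.003,"z":-0.572,"rx":0,"ry":0,"rz":0.025},{"x":0,"y":0.003,"z":-0.572,"rx":0,"ry":0,"rz":0.025}]' | head -4; done
for i in 1 2; do python3 -m handwheel '[{"x":0,"y":0,"z":0,"rx":0,"ry":0,"rz":0},{"x":0,"y":0,"z":0,"rx":0,"ry":0,"rz":0},{"x":0,"y":0,"z":0,"rx":0,"ry":0,"rz":0},{"x":0,"y":0,"z":0,"rx":0,"ry":0,"rz":0},{"x":0,"y":0,"z":0,"rx":0,"ry":0,"rz":0}]' -1 40; done
```

```text
time: 31.0
ee_pos: [440.2, 104.5, 44.9]
ee_rot: [-0.174, 0.985, 0.0, -0.001]
wrist_force: [-0.1, -0.4, 0.6]
time: 31.5
ee_pos: [440.7, 104.7, -25.9]
ee_rot: [-0.178, 0.984, 0.0, 0.0]
wrist_force: [0.3, -0.1, -0.5]
time: 32.0
ee_pos: [441.4, 104.8, -23.9]
ee_rot: [-0.178, 0.984, -0.0, 0.001]
wrist_force: [0.6, 0.1, 1.5]
grip_width: 0.611
grip_force: 42.1
time: 32.5
ee_pos: [441.4, 104.8, -23.9]
ee_rot: [-0.178, 0.984, -0.0, 0.001]
wrist_force: [0.8, -0.4, 5.2]
grip_width: 0.615
grip_force: 42.4
```

```bash
python3 -m handwheel '[{"x":0,"y":0,"z":0.9,"rx":0,"ry":0,"rz":0},{"x":0,"y":0,"z":0.9,"rx":0,"ry":0,"rz":0},{"x":0,"y":0,"z":0.9,"rx":0,"ry":0,"rz":0},{"x":0,"y":0,"z":0.9,"rx":0,"ry":0,"rz":0},{"x":0,"y":0,"z":0.9,"rx":0,"ry":0,"rz":0}]' |head -2
for i in 1 2 3 4; do python3 -m handwheel '[{"x":0.262,"y":-0.754,"z":0,"rx":0,"ry":0,"rz":-0.322},{"x":0.262,"y":-0.754,"z":0,"rx":0,"ry":0,"rz":-0.322},{"x":0.262,"y":-0.754,"z":0,"rx":0,"ry":0,"rz":-0.322},{"x":0.262,"y":-0.754,"z":0,"rx":0,"ry":0,"rz":-0.322},{"x":0.262,"y":-0.754,"z":0,"rx":0,"ry":0,"rz":-0.322}]' |head -2; done
python3 - <<'E'
from h import *
s,p=wrist(); info(s); find(p,'lemon_center','dressing_caddy','ramekin_center')
a=rectify(p,524,-268,170,280,14,2); save({'color':a},'w10')
E
```

```text
time: 33.0
ee_pos: [439.8, 104.6, 87.5]
time: 33.5
ee_pos: [472.8, 9.7, 86.6]
time: 34.0
ee_pos: [505.6, -84.4, 86.5]
time: 34.5
ee_pos: [538.8, -178.9, 86.9]
time: 35.0
ee_pos: [571.5, -273.2, 86.7]
t 35.0 tcp [ 571.5 -273.2   86.7] ydir 84.7 grip 0.61 42.5 F [ 0.5  0.4 -0.6]
lemon_center [(0.98, [574.1, -271.3, 142.3])]
dressing_caddy [(0.56, [528.3, -272.3, 3.8])]
ramekin_center []
```

View pics/w10.png

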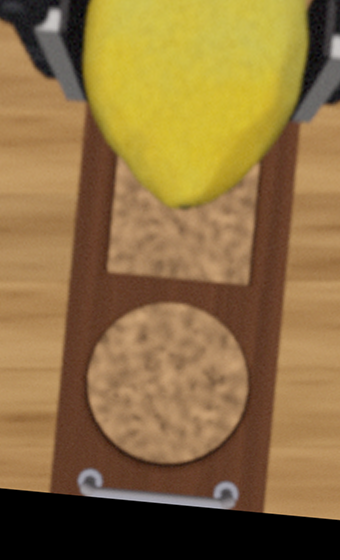

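The rectified view shows the ramekin well centred at (168,383), which is (472,−267), and the lemon well's near edge at row 279. The lemon well is therefore at about (572.5,−275.5), so I'll shift −2.3 mm in y, lower and release.

```bash
for i in 1 2; do python3 -m handwheel '[{"x":0.004,"y":-0.009,"z":-0.424,"rx":0,"ry":0,"rz":0},{"x":0.004,"y":-0.009,"z":-0.424,"rx":0,"ry":0,"rz":0},{"x":0.004,"y":-0.009,"z":-0.424,"rx":0,"ry":0,"rz":0},{"x":0.004,"y":-0.009,"z":-0.424,"rx":0,"ry":0,"rz":0},{"x":0.004,"y":-0.009,"z":-0.424,"rx":0,"ry":0,"rz":0}]';done
python3 -m handwheel '[{"x":0,"y":0,"z":0,"rx":0,"ry":0,"rz":0},{"x":0,"y":0,"z":0,"rx":0,"ry":0,"rz":0},{"x":0,"y":0,"z":0,"rx":0,"ry":0,"rz":0},{"x":0,"y":0,"z":0,"rx":0,"ry":0,"rz":0},{"x":0,"y":0,"z":0,"rx":0,"ry":0,"rz":0}]' 1
python3 -m handwheel '[{"x":0,"y":0,"z":0.7,"rx":0,"ry":0,"rz":0},{"x":0,"y":0,"z":0.8,"rx":0,"ry":0,"rz":0},{"x":0,"y":0,"z":0.8,"rx":0,"ry":0,"rz":0},{"x":0,"y":0,"z":0.8,"rx":0,"ry":0,"rz":0},{"x":0,"y":0,"z":0.8,"rx":0,"ry":0,"rz":0}]'
```

```text
time: 35.7
ee_pos: [571.9, -273.1, 33.4]
ee_rot: [0.046, 0.999, 0.0, -0.0]
wrist_force: [0.3, -0.5, -1.5]
grip_width: 0.611
grip_force: 42.5
time: 36.2
ee_pos: [572.7, -274.6, -19.1]
ee_rot: [0.046, 0.999, 0.0, 0.0]
wrist_force: [-0.3, 0.9, 30.2]
grip_width: 0.62
grip_force: 47.8
time: 36.7
ee_pos: [572.9, -274.7, -17.8]
ee_rot: [0.046, 0.999, -0.0, 0.0]
wrist_force: [0.2, 0.6, 0.1]
grip_width: 1.004
grip_force: 0.0
time: 37.2
ee_pos: [572.7, -274.6, 80.3]
ee_rot: [0.046, 0.999, -0.0, 0.0]
wrist_force: [0.1, -0.1, -0.2]
grip_width: 0.999
grip_force: 0.0
```

```bash
for i in 1 2 3; do python3 -m handwheel '[{"x":0.014,"y":0.733,"z":0,"rx":0,"ry":0,"rz":0},{"x":0.014,"y":0.733,"z":0,"rx":0,"ry":0,"rz":0},{"x":0.014,"y":0.733,"z":0,"rx":0,"ry":0,"rz":0},{"x":0.014,"y":0.733,"z":0,"rx":0,"ry":0,"rz":0},{"x":0.014,"y":0.733,"z":0,"rx":0,"ry":0,"rz":0}]' |head -2; done
python3 - <<'E'
from h import *
s,p=wrist(); info(s); find(p,'ramekin_center','salt_cellar_center','lemon_center')
q=read_camera('side')
a=rectify(p,578,0,150,150,40,2.6); b=cv2.resize(q['color'][120:200,220:400],None,fx=2,fy=2); b=np.pad(b,((0,a.shape[0]-b.shape[0]),(0,0),(0,0))); save({'color':np.hstack([a,b])},'w11')
E
```

```text
time: 37.7
ee_pos: [574.0, -180.6, 78.2]
time: 38.2
ee_pos: [576.2, -89.8, 79.3]
time: 38.7
ee_pos: [577.8, 1.8, 79.3]
t 38.7 tcp [577.8   1.8  79.3] ydir 84.7 grip 1.001 0.0 F [-0.1 -0.1 -0.6]
ramekin_center [(0.79, [579.4, -2.7, 22.1])]
salt_cellar_center [(0.83, [569.8, 103.1, 33.1])]
lemon_center []
```

View pics/w11.png

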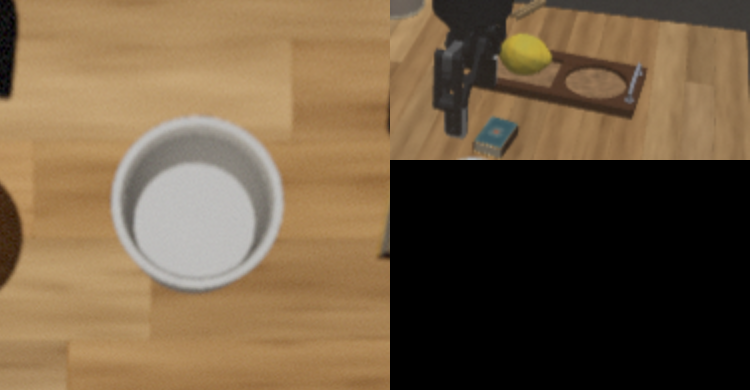

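The lemon is in its well (right half). The ramekin rim is centred at (197,203), about (576,−1). I'll go down and grip across the rim.

```bash
for i in 1 2; do python3 -m handwheel '[{"x":-0.006,"y":-0.01,"z":-0.426,"rx":0,"ry":0,"rz":0},{"x":-0.006,"y":-0.01,"z":-0.426,"rx":0,"ry":0,"rz":0},{"x":-0.006,"y":-0.01,"z":-0.426,"rx":0,"ry":0,"rz":0},{"x":-0.006,"y":-0.01,"z":-0.426,"rx":0,"ry":0,"rz":0},{"x":-0.006,"y":-0.01,"z":-0.426,"rx":0,"ry":0,"rz":0}]' | head -4; done
for i in 1 2; do python3 -m handwheel '[{"x":0,"y":0,"z":0,"rx":0,"ry":0,"rz":0},{"x":0,"y":0,"z":0,"rx":0,"ry":0,"rz":0},{"x":0,"y":0,"z":0,"rx":0,"ry":0,"rz":0},{"x":0,"y":0,"z":0,"rx":0,"ry":0,"rz":0},{"x":0,"y":0,"z":0,"rx":0,"ry":0,"rz":0}]' -1 40; done
```

```text
time: 39.45
ee_pos: [576.8, -1.2, 24.5]
ee_rot: [0.046, 0.999, -0.0, -0.001]
wrist_force: [-0.8, -0.4, -0.2]
time: 39.95
ee_pos: [576.4, -2.2, -28.1]
ee_rot: [0.046, 0.999, -0.0, 0.0]
wrist_force: [0.0, -0.6, -0.1]
time: 40.45
ee_pos: [576.6, -2.2, -27.0]
ee_rot: [0.046, 0.999, -0.0, 0.0]
wrist_force: [0.3, 0.1, -1.9]
grip_width: 0.748
grip_force: 44.3
time: 40.95
ee_pos: [576.4, -2.2, -27.3]
ee_rot: [0.046, 0.999, -0.0, -0.0]
wrist_force: [0.3, -0.3, -1.3]
grip_width: 0.756
grip_force: 44.4
```

```bash
python3 -m handwheel '[{"x":0,"y":0,"z":0.9,"rx":0,"ry":0,"rz":0},{"x":0,"y":0,"z":0.9,"rx":0,"ry":0,"rz":0},{"x":0,"y":0,"z":0.9,"rx":0,"ry":0,"rz":0},{"x":0,"y":0,"z":0.9,"rx":0,"ry":0,"rz":0},{"x":0,"y":0,"z":0.9,"rx":0,"ry":0,"rz":0}]' |head -2
for i in 1 2 3; do python3 -m handwheel '[{"x":-0.28,"y":-0.704,"z":0,"rx":0,"ry":0,"rz":0},{"x":-0.28,"y":-0.704,"z":0,"rx":0,"ry":0,"rz":0},{"x":-0.28,"y":-0.704,"z":0,"rx":0,"ry":0,"rz":0},{"x":-0.28,"y":-0.704,"z":0,"rx":0,"ry":0,"rz":0},{"x":-0.28,"y":-0.704,"z":0,"rx":0,"ry":0,"rz":0}]' ; done | tail -6
python3 - <<'E'
from h import *
s,p=wrist(); info(s); find(p,'ramekin_center')
q=read_camera('scene'); find(q,'lemon_center','dressing_caddy')
E
```

```text
time: 41.45
ee_pos: [576.3, -2.2, 86.2]
time: 42.95
ee_pos: [471.1, -266.9, 85.4]
ee_rot: [0.046, 0.999, -0.0, 0.0]
wrist_force: [-0.2, -0.2, -1.4]
grip_width: 0.752
grip_force: 44.9
t 42.95 tcp [ 471.1 -266.9   85.4] ydir 84.7 grip 0.752 44.9 F [-0.2 -0.2 -1.4]
ramekin_center [(0.86, [474.2, -266.7, 137.1])]
lemon_center []
dressing_caddy [(0.73, [526.3, -276.0, 1.7])]
```

```bash
for i in 1 2; do python3 -m handwheel '[{"x":0,"y":0,"z":-0.428,"rx":0,"ry":0,"rz":0},{"x":0,"y":0,"z":-0.428,"rx":0,"ry":0,"rz":0},{"x":0,"y":0,"z":-0.428,"rx":0,"ry":0,"rz":0},{"x":0,"y":0,"z":-0.428,"rx":0,"ry":0,"rz":0},{"x":0,"y":0,"z":-0.428,"rx":0,"ry":0,"rz":0}]';done
python3 -m handwheel '[{"x":0,"y":0,"z":0,"rx":0,"ry":0,"rz":0},{"x":0,"y":0,"z":0,"rx":0,"ry":0,"rz":0},{"x":0,"y":0,"z":0,"rx":0,"ry":0,"rz":0},{"x":0,"y":0,"z":0,"rx":0,"ry":0,"rz":0},{"x":0,"y":0,"z":0,"rx":0,"ry":0,"rz":0}]' 1
for i in 1 2; do python3 -m handwheel '[{"x":0,"y":0,"z":0.7,"rx":0,"ry":0,"rz":0},{"x":0,"y":0,"z":0.8,"rx":0,"ry":0,"rz":0},{"x":0,"y":0,"z":0.8,"rx":0,"ry":0,"rz":0},{"x":0,"y":0,"z":0.8,"rx":0,"ry":0,"rz":0},{"x":0,"y":0,"z":0.8,"rx":0,"ry":0,"rz":0}]'; done | tail -6
python3 - <<'E'
from h import *
s,p=wrist(); q=read_camera('side')
a=rectify(p,524,-268,160,260,30,1.5); b=cv2.resize(q['color'],None,fx=1.05,fy=1.05); h=max(a.shape[0],b.shape[0]); f=lambda x:np.pad(x,((0,h-x.shape[0]),(0,0),(0,0))); save({'color':np.hstack([f(a),f(b)])},'w12')
E
```

```text
time: 43.7
ee_pos: [471.2, -265.8, 30.3]
ee_rot: [0.046, 0.999, 0.0, -0.0]
wrist_force: [-0.9, -0.3, -1.8]
grip_width: 0.754
grip_force: 44.9
time: 44.2
ee_pos: [471.4, -266.2, -22.6]
ee_rot: [0.046, 0.999, -0.0, 0.0]
wrist_force: [-1.1, -0.2, -2.0]
grip_width: 0.751
grip_force: 44.9
time: 44.7
ee_pos: [471.8, -266.4, -21.1]
ee_rot: [0.046, 0.999, -0.0, 0.0]
wrist_force: [0.1, 0.2, 0.8]
grip_width: 1.0
grip_force: 0.0
time: 45.7
ee_pos: [471.4, -266.2, 174.4]
ee_rot: [0.046, 0.999, -0.0, 0.0]
wrist_force: [-0.2, -0.4, -0.2]
grip_width: 1.001
grip_force: 0.0
```

View pics/w12.png

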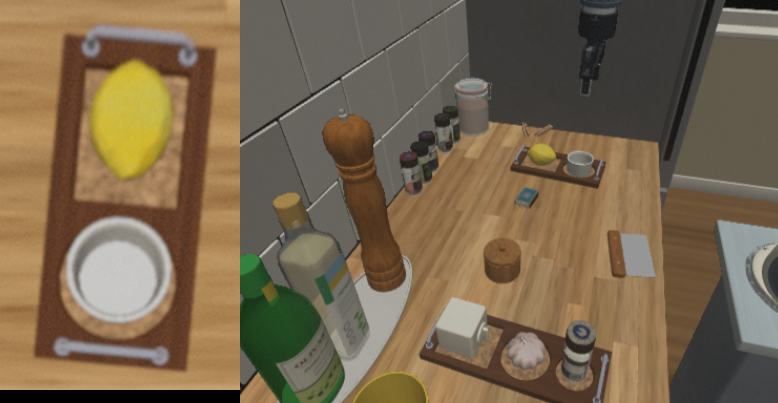

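The picture shows both caddies filled and the lemon and ramekin upright in their wells. The matchbox and salt cellar haven't moved. The lemon sits slightly towards the far end of its well, so I'll check its position numerically.

Run:
```python
from h import *
s,p=wrist(); info(s)
for q in (p,read_camera('side'),read_camera('scene')): find(q,'lemon_center','ramekin_center','salt_cellar_center','matchbox_center')
a=rectify(p,524,-268,160,260,33,2); m=cv2.inRange(cv2.cvtColor(a,cv2.COLOR_RGB2HSV),(22,150,90),(36,255,255)); c=max(cv2.findContours(m,0,1)[0],key=len); (u,v),wh,ang=cv2.minAreaRect(c); print(524+130-v/2,-268+80-u/2,wh[0]/2,wh[1]/2,ang)
b=rectify(p,524,-268,160,260,14,2); save({'color':np.hstack([a,b])},'w13')
```

```text
t 45.8 tcp [ 472.7 -267.   177.1] ydir 84.7 grip 1.004 0.0 F [ 0.5 -0.1  1.1]
lemon_center [(0.95, [573.0, -271.4, 36.4])]
ramekin_center [(0.77, [474.3, -265.4, 27.3])]
salt_cellar_center []
matchbox_center [(0.72, [575.0, -117.1, 9.9])]
lemon_center [(0.56, [569.6, -278.6, 34.1])]
ramekin_center [(0.59, [470.7, -266.1, 26.0])]
salt_cellar_center [(0.96, [568.9, 112.2, 38.1])]
matchbox_center [(0.76, [574.9, -112.4, 8.4])]
lemon_center []
ramekin_center [(0.68, [470.8, -267.6, 25.4])]
salt_cellar_center []
matchbox_center []
573.75 -275.75 62.22539520263672 67.88224792480469 45.0
```

View pics/w13.png

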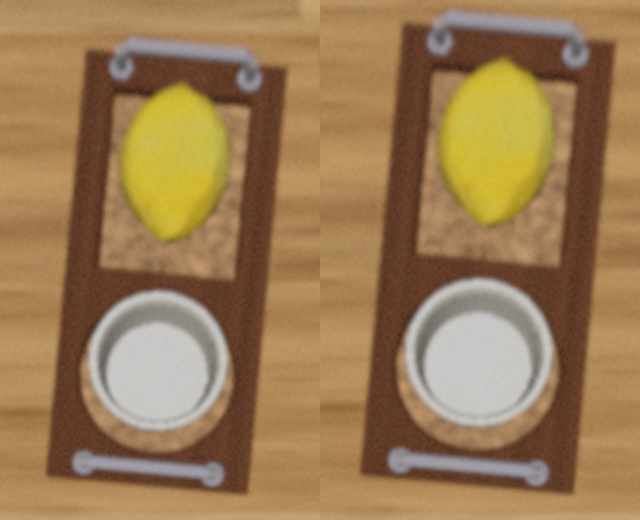

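Lemon at (573.5,−276), centre height about 35, and ramekin at (472,−266), height about 26. Both are within 4 mm of their well centres and at floor-resting height, so I'm handing in.

```bash
python3 -c "
from cell import workorder; print(workorder.close_job())"
```

```text
the job is handed in; nothing more can be done
None
```

Both kits are in their caddies, each thing resting in its own well with the lemon on its side, the matchbox and salt cellar still where they stood, and the job was handed in at about 46 s; no verdict came back.

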